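Reload the bench stapler at the pit table

ROBOT

A 6-joint arm with a two-finger parallel gripper is mounted at the origin on the work surface. World frame = base frame: x ahead of the robot, y to its left, z up, the work surface at z = 0. Lengths are in m, angles in rad, forces in N, time in s.
With the tool pointing down it reaches from about 0.35 to 1 m from the base axis. Payload 7.1 kg.
Tool frame: the origin (TCP) lies between the finger pads; the fingertips stand 22 mm ahead of it and the grasp point (between the pads) lies 3 mm ahead of it; x points along the fingers, y is the direction in which the jaws open and shut, and the axes are right-handed (so a half turn about x gives the same grasp; the last joint's range is limited). The gripper opens to 85 mm and grips with 20 to 120 N. Pads are 22 mm wide; open, the fingers measure 114 mm over their backs; the gripper's body (76 mm by 85 mm) begins 54 mm behind the grasp point. The pads swing forward as they close: fully open they stand 13 mm farther back than shut.
Start: joints at [1.184, 0.423, 1.63, -0, 1.089, -0.019], TCP at [0.225, 0.583, 0.253] pointing down, gripper open.
Joint ranges: [-3, 3], [-0.9, 2.11], [0.09, 2.58], [-1.31, 4.45], [0.11, 2.69], [-2.54, 2.54]. Speed limits (rad/s): [2.39, 2.39, 3.01, 3.14, 3.14, 3.14].

INTERFACE

Orientations are given as a rotation vector (axis times angle).
In Python, from rig import manip gives the robot as it stands. The module is installed in compiled form; this text tells all that it offers. Calls block until the motion is done:
- manip.move_to(position, orientation): joint-space move of the TCP to a pose.
- manip.servo_line(position, orientation=None, rate=0.15): straight line of the TCP; orientation=None keeps the orientation; rate is the mean speed in m/s.
- manip.set_joints(angles): joint-space move.
- manip.command_gripper(opening, f_grip=None): finger opening in m; f_grip is the grip in N (None keeps the last); returns when the fingers have stopped.
- manip.hold(seconds).
- manip.solve_ik(position, orientation): joint angles nearest the present ones, or None.
- manip.camera(name): name is "scene" or "top"; returns a dict with "image" (400x640x3 uint8, red, green, blue), "fx", "fy", "cx", "cy" (pixels), "cam_to_world" (4x4, takes a point from camera to world coordinates). Camera axes: x right, y down, z forward; pixel columns grow to the right and rows downward; lengths in m; the calibration is good to about 2 mm. A picture is of the moment at which its call begins. There is no depth.
A pose or a line that the arm cannot do raises manip.IKError and nothing moves.
- manip.sign_off(): hands the job in, once; it reports no verdict.
Readings, each from a call of its own:
- manip.get_time(): time.
- manip.get_joint_positions(): joint angles.
- manip.get_joint_vel(): joint speeds.
- manip.get_tau(): joint torques, N m.
- manip.get_position(): TCP position.
- manip.get_ee_rot(): TCP orientation.
- manip.get_contact_force(): force on the tool from outside, world axes, zero at the start.
- manip.get_torque(): the same for the moment, N m.
- manip.get_width(): finger opening in m.
Only numpy, scipy, OpenCV 4.12 (cv2) and the standard library are available. Lean on these libraries where they do the work, as an engineer would, in place of code of your own. Each camera call takes 0.05 s, during which the arm holds its last target.

TASK

Load the staple strip into the open channel of the bench stapler: press its end gently against the red spring follower to push it back, find by feel, without forcing, where the strip drops in between the nose lip and the rear ledges, and seat it flat on the channel floor. Then slide the steel rail fully shut over it and let go, leaving the other things on the bench where they are.

Things in the scene. Friction and masses are not known exactly. Their poses are not given: they have to be found in the camera images.
- magazine: Bench stapler, fixed: green base 100 x 315 mm, 12 high. Origin on its underside below the nominal channel centre, z up, channel along y: green head (50 wide, 86 high with its black cap) at y -120 to -80 mm, nose lip, channel, red follower, dark spring housing (30 wide, 49 high) from y +75. The rail slides on this base.
- bay (a point): Nominal centre of the channel floor, 30 mm above the stapler's underside, axes as the stapler's. The aluminium cradle (floor, walls, lip, ledges, follower) is clamped up to 11 mm either way along y from nominal; NOT measured: find it by touch. Side walls 8 high, flared tops to 12 above the floor, gap 16, at y -53 to -32 and +20 to +59 only; between them the strip's sides are free for fingers.
- lip_nominal (a point): Nominal place (true one up to 11 mm off along y, with the cradle) of the nose lip's inner face at floor height, 45 mm to -y of the channel centre. Lip 8 high, 8 thick. Two steel ledges, also 8 high, stand beside the follower from 92.5 mm to +y of the lip: the 90 mm strip goes down only between lip and ledges, with 2.5 mm to spare, and ends against the lip.
- follower_nominal (a point): Nominal place (true one up to 11 mm off, with the cradle) of the red follower's face at rest, at floor height; 7.5 wide, 19 high above the floor, 78 mm to +y of the lip. Spring: yields to +y with 2 N at first, 0.15 N more per mm, for 27 mm. Press gently: all contact forces of strip on stapler added up must stay under 40 N (about 8 N when seated).
- strip_center (a point): Centre (half-way up, 8 mm above its underside) of the loose brass-coloured staple strip, a rigid bar 13 wide (x) x 90 long (y) x 16 high (z), 60 g, lying legs down on the 2 mm mat. Either end may lead.
- rail (a joint): Opening of the sliding steel rail in m: 0 = fully shut over the channel, grows as it slides along the stapler's +y; starts about 0.119 to 0.131. It stays where it is left (friction about 4 N) and has end stops. The rail is 46 wide and 106 long, its underside 50 mm above the stapler's underside, front edge at local y -54 mm when shut; a strip that stands proud blocks it.
- rail_grip (a point): Centre of the upright black grip fin on top of the rail, 12 mm thick (across the channel), 30 mm long (along the channel), 26 mm high, standing from 54 to 80 mm above the stapler's underside. Shut, it lies at local y +10 mm of the stapler.
- strip: The same staple strip; origin at the centre of its underside.
- paint_jar: Bystander: orange jar with white cap, 40 mm across, 50 high, upright, origin at the underside.
- slot_car: Bystander: yellow model car 130 x 60 x 34 mm, origin at the underside.
- screwdriver: Bystander: screwdriver 150 mm long with red handle, lying, origin at the underside.
Not all that is in view belongs to the job. Leave any green or orange look-alike of the strip alone.

How it is judged:
By the outcome, as a careful person would: the job done as asked, in the order asked, and still so for the second after the job is handed in, with the robot touching nothing.
It also fails if it takes over 64 s, if anything falls off the work surface, if the arm or the gripper's body presses on something with over 40 N, if the wrist force passes 120 N, or if a joint passes its speed limit or range.

## Working session

There is one attempt and no reset: what is moved stays moved. The work goes in short steps, each a Python script; the robot and the scene stay as the last script left them, time stands still between calls to the robot, and variables do not carry over. Pictures are saved under pics/ and viewed, and the job is handed in when it is done.

```bash
mkdir -p pics; python3 - <<'E'
from rig import manip
import cv2,numpy as np
for n in("scene","top"):
    c=manip.camera(n); cv2.imwrite(f"pics/{n}0.png",c["image"][:,:,::-1]); print(n,c["fx"],c["fy"],c["cx"],c["cy"]);print(np.round(c["cam_to_world"],4).tolist())
print(manip.get_time(),manip.get_position(),manip.get_ee_rot(),manip.get_width())
E
```

```text
scene 427.5119988934753 427.5119988934753 327.16224515489324 196.15200492813054
[[0.6725, 0.3754, -0.6378, 1.1548], [0.74, -0.3543, 0.5717, -0.6084], [-0.0113, -0.8565, -0.5161, 0.5209], [0.0, 0.0, 0.0, 1.0]]
top 472.0674848839899 472.0674848839899 318.8491269710503 197.602247147761
[[-0.0053, -0.9872, 0.1595, 0.4229], [-1.0, 0.0062, 0.0051, -0.0932], [-0.0061, -0.1595, -0.9872, 1.125], [0.0, 0.0, 0.0, 1.0]]
0.1 [0.22451228 0.58278616 0.25261358] [ 0.28744797  1.55174588 -0.28963287] 0.08564521849574465
```

View pics/scene0.png

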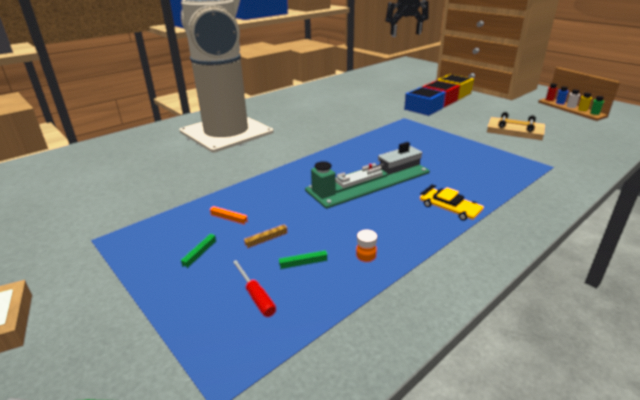

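View pics/top0.png

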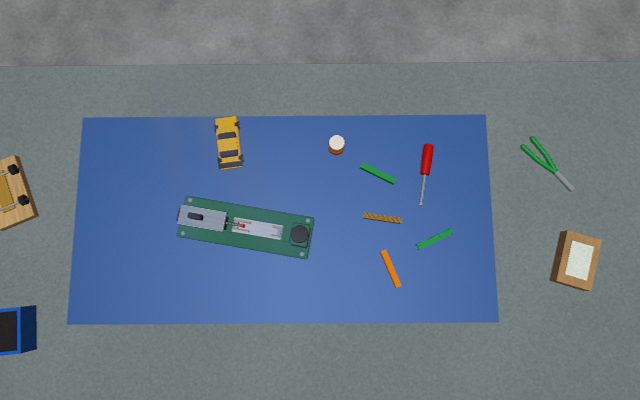

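The top view shows the brass strip near (383,218). The stapler runs from (178,215), the rail end, to (313,245), the head end. Next I'll zoom in and measure.

```bash
cat > h.py <<'E'
from rig import manip
import cv2,numpy as np
def ray(c,uv,z):
    M=np.array(c["cam_to_world"]); uv=np.atleast_2d(np.asarray(uv,float))
    d=np.c_[(uv[:,0]-c["cx"])/c["fx"],(uv[:,1]-c["cy"])/c["fy"],np.ones(len(uv))]@M[:3,:3].T
    o=M[:3,3]; return o+d*((z-o[2])/d[:,2])[:,None]
def proj(c,p):
    M=np.linalg.inv(c["cam_to_world"]); q=np.atleast_2d(p)@M[:3,:3].T+M[:3,3]
    return np.c_[c["fx"]*q[:,0]/q[:,2]+c["cx"],c["fy"]*q[:,1]/q[:,2]+c["cy"]]
def zoom(c,box,k,name):
    x,y,X,Y=box; im=c["image"][y:Y,x:X,::-1]
    cv2.imwrite("pics/"+name,cv2.resize(im,None,fx=k,fy=k,interpolation=cv2.INTER_CUBIC))
E
python3 - <<'E'
from h import *
c=manip.camera("top"); zoom(c,(170,190,325,265),5,"top_st.png"); zoom(c,(350,200,420,240),8,"top_strip.png")
s=manip.camera("scene"); zoom(s,(295,130,440,215),5,"sc_st.png"); zoom(s,(235,215,300,255),8,"sc_strip.png")
hsv=cv2.cvtColor(c["image"],cv2.COLOR_RGB2HSV)
for p in [(383,217),(370,217),(300,250),(200,200),(390,268),(240,220),(383,212)]: print(p,hsv[p[1],p[0]])
E
```

```text
(383, 217) [ 19 164 157]
(370, 217) [ 18 159 136]
(300, 250) [ 85 122 109]
(200, 200) [ 81 127 108]
(390, 268) [ 17 244 223]
(240, 220) [ 17  12 151]
(383, 212) [109 137 170]
```

View pics/top_st.png

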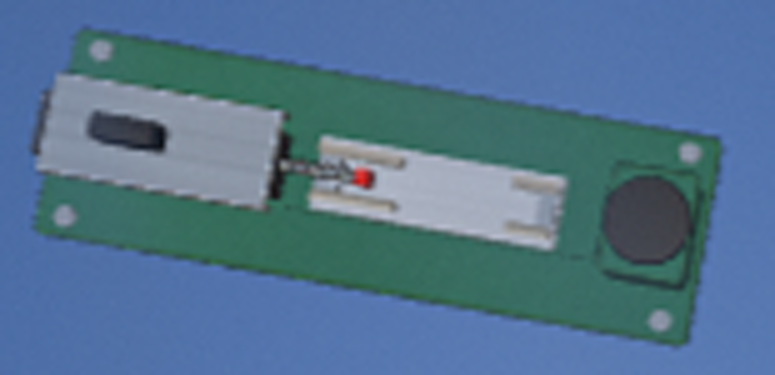

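View pics/sc_st.png

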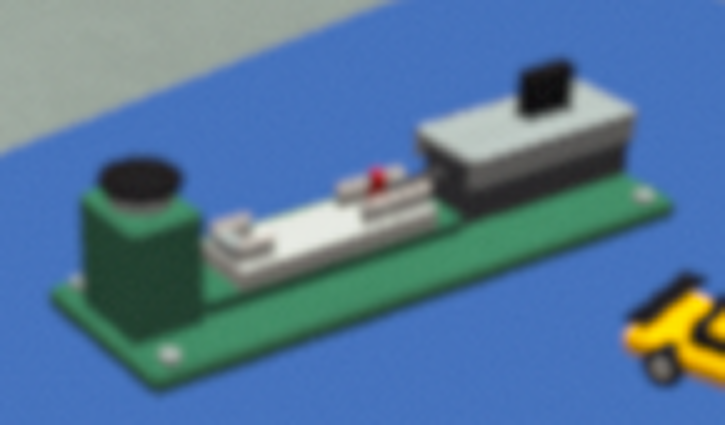

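View pics/top_strip.png

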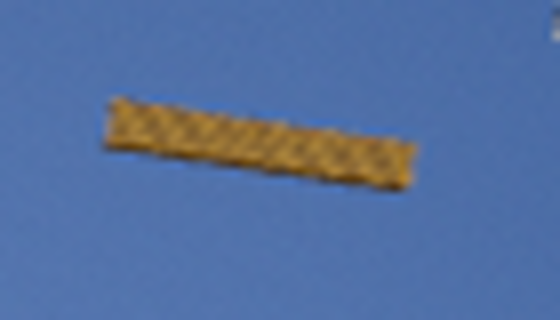

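View pics/sc_strip.png

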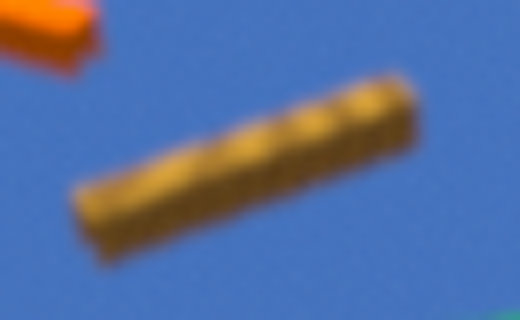

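```bash
cat > m.py <<'E'
from h import *
def rectify(c,mask,z,):
    k,_=cv2.findContours(mask,cv2.RETR_EXTERNAL,cv2.CHAIN_APPROX_NONE); k=max(k,key=cv2.contourArea)[:,0,:]
    return ray(c,k,z)[:,:2]
def rect(p):
    (cx,cy),(w,h),a=cv2.minAreaRect((p*1000).astype(np.float32))
    if w<h: a+=90; w,h=h,w
    a=(a+180)%180; return np.round([cx,cy,w,h,a],1)
for n in("top","scene"):
    c=manip.camera(n); hsv=cv2.cvtColor(c["image"],cv2.COLOR_RGB2HSV)
    def roi(m,b):
        o=np.zeros_like(m); x,y,X,Y=b; o[y:Y,x:X]=m[y:Y,x:X]; return o
    if n=="top": bs,bt,bf=(170,190,325,265),(350,205,412,232),(236,218,250,232)
    else: bs,bt,bf=(295,150,440,215),(238,222,292,250),(365,155,378,172)
    g=roi(cv2.inRange(hsv,(60,60,20),(95,255,255)),bs)
    st=roi(cv2.inRange(hsv,(8,80,40),(32,255,255)),bt)
    rd=cv2.inRange(hsv,(0,110,60),(8,255,255))|cv2.inRange(hsv,(170,110,60),(180,255,255)); rd=roi(rd,bf)
    print(n,"base",rect(rectify(c,g,0.014 if n=="top" else .002)))
    print(" strip",rect(rectify(c,st,0.018 if n=="top" else .010)))
    ys,xs=np.where(rd); print(" red px",len(xs),xs.min(),xs.max(),ys.min(),ys.max(),ray(c,[xs.mean(),ys.mean()],.051)*1000)
E
python3 m.py
```

```text
top base [533.8  86.5 312.5  98.9  79.8]
 strip [ 552.7 -236.5   87.8   13.9   81.2]
 red px 10 241 244 224 226 [[534.11651647  87.91719987  51.        ]]
scene base [485.9 105.9 323.3 186.   79.9]
 strip [ 551.8 -233.9   92.7   28.1   81. ]
 red px 9 369 371 165 167 [[540.76222413  81.77586128  51.        ]]
```

```bash
cat > m2.py <<'E'
from h import *
c=manip.camera("top"); s=manip.camera("scene")
a=np.radians(79.8); ey=np.array([np.cos(a),np.sin(a)]); ex=np.array([ey[1],-ey[0]]); B=np.array([.5338,.0865])
def T(u,v,z,k=5,o=(170,190),cam=c):
    p=ray(cam,[(u+.5)/k-.5+o[0],(v+.5)/k-.5+o[1]],z)[0]; d=p[:2]-B; return np.round(p[:2]*1e3,1),np.round([d@ex*1e3,d@ey*1e3],1)
for n,u,v,z in [("cap",648,221,.088),("grip",125,130,.082),("grip+y",87,125,.082),("grip-y",166,136,.082),("railfront a",288,112,.056),("railfront b",266,209,.056),("noseR a",567,178,.044),("noseR b",556,248,.044),("rear a",322,137,.044),("rear b",308,207,.044),("red-y edge",375,180,.051),("bolts",100,50,.014),("b",690,152,.014),("b",64,216,.014),("b",660,320,.014)]: print("top",n,*T(u,v,z))
def S(u,v,z): return T(u,v,z,5,(295,130),s)
for n,u,v,z in [("cap",140,180,.088),("cap+x..",0,0,0),("red",376,178,.048),("griptop",547,70,.082),("railfront low",468,163,.056),("rf2",420,128,.056),("headbottom -y+x",137,340,.014),("headbot +y+x",200,325,.014),("nose floor corner",238,287,.026)]:
    if z: print("scene",n,*S(u,v,z))
E
python3 m2.py
```

```text
top cap [510.1 -44.2] [  -0.2 -132.8]
top grip [552.6 189.3] [  0.3 104.5]
top grip+y [554.9 206.3] [ -0.4 121.7]
top grip-y [549.8 170.9] [ 0.8 85.9]
top railfront a [563.6 122. ] [23.1 40.2]
top railfront b [519.3 130.9] [-22.2  41.1]
top noseR a [533.8  -4.8] [ 16.2 -89.9]
top noseR b [501.7   0. ] [-16.3 -90.8]
top rear a [553.5 108.4] [15.5 25.1]
top rear b [521.2 114.1] [-17.3  24.9]
top red-y edge [532.7  82.4] [-0.3 -4.2]
top bolts [599.5 221.1] [ 40.9 144.1]
top b [548.9 -60.5] [  40.9 -142. ]
top b [520.3 235. ] [-39.6 143.8]
top b [470.  -46.3] [ -39.3 -142.1]
scene cap [515.2 -47.5] [   5.4 -135.2]
scene red [533.6  89. ] [-0.6  2.4]
scene griptop [556.1 187.2] [  4.1 103.1]
scene railfront low [563.8 121.1] [23.4 39.4]
scene rf2 [521.7 133.5] [-20.2  44.1]
scene headbottom -y+x [525.  -59.7] [  17.2 -145.4]
scene headbot +y+x [535.  -29.6] [  21.7 -114.1]
scene nose floor corner [536.6  -6.9] [ 19.3 -91.5]
```

```bash
cat >> h.py <<'E'
from scipy.spatial.transform import Rotation as Rn
def ori(deg,sgn=1):   # deg = direction of channel/strip axis in world; jaws across it
    a=np.radians(deg); y=sgn*np.array([np.sin(a),-np.cos(a),0]); x=np.array([0,0,-1.]); z=np.cross(x,y)
    return Rn.from_matrix(np.c_[x,y,z]).as_rotvec()
A=79.8; a_=np.radians(A); EY=np.array([np.cos(a_),np.sin(a_),0]); EX=np.array([EY[1],-EY[0],0])
E
python3 - <<'E'
from h import *
print(np.round(Rn.from_rotvec(manip.get_ee_rot()).as_matrix(),3).tolist())
for sg in(1,-1):
  for p,d in [((.5527,-.236,.12),81.2),((.5527,-.236,.026),81.2),((.528,.04,.06),A),((.56,.23,.08),A)]:
    q=manip.solve_ik(p,ori(d,sg)); print(sg,p,None if q is None else np.round(q,2))
f=[manip.get_contact_force() for _ in range(3)]; print(np.round(f,2),manip.get_time())
E
```

```text
[[-0.0, 0.36, 0.933], [-0.0, 0.933, -0.36], [-1.0, -0.0, -0.0]]
1 (0.5527, -0.236, 0.12) [-0.42  0.56  1.76 -0.    0.81 -0.27]
1 (0.5527, -0.236, 0.026) [-0.42  0.71  1.78 -0.    0.65 -0.27]
1 (0.528, 0.04, 0.06) [ 0.05  0.59  1.94 -0.    0.61  0.23]
1 (0.56, 0.23, 0.08) [ 0.37  0.63  1.76 -0.    0.75  0.55]
-1 (0.5527, -0.236, 0.12) None
-1 (0.5527, -0.236, 0.026) None
-1 (0.528, 0.04, 0.06) None
-1 (0.56, 0.23, 0.08) None
[[-0.21 -0.82 -0.07]
 [-0.21 -0.82 -0.07]
 [-0.21 -0.82 -0.07]] 0.4
```

```bash
python3 - <<'E'
from h import *
o=ori(81.2); P=np.array([.5527,-.2360,0])
manip.command_gripper(.045,40)
manip.move_to(P+[0,0,.16],o)
manip.servo_line(P+[0,0,.035],o,rate=.15)
print(manip.get_time(),manip.get_position(),manip.get_contact_force())
manip.servo_line(P+[0,0,.0255],o,rate=.03)
print(manip.get_contact_force())
s=manip.camera("scene"); zoom(s,(215,175,335,275),6,"pre.png")
E
```

```text
4.9667 [ 0.55332854 -0.2362522   0.03575914] [-0.13968621  0.31207282 -0.01606999]
[-0.18438414 -0.73344996  0.41888218]
```

View pics/pre.png

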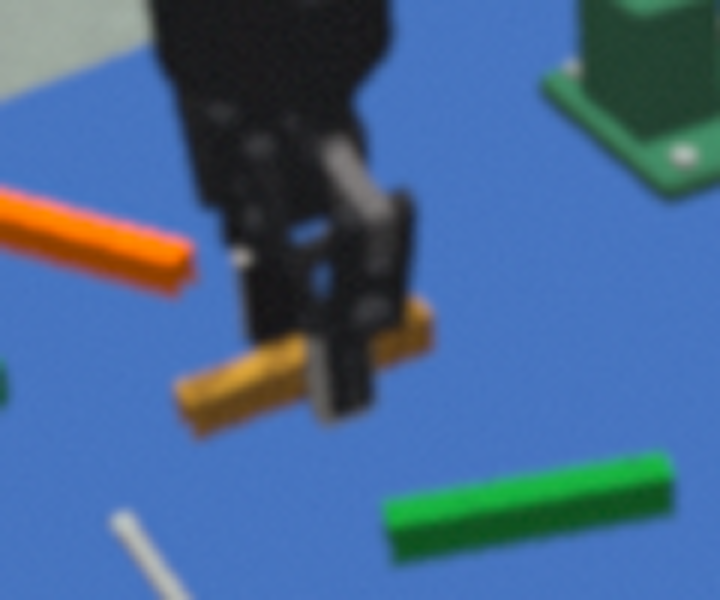

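The open fingers straddle the strip. Its ends are at zoom x 175 and 435, and the near finger is at about 345. Next: close, lift and look.

```bash
python3 - <<'E'
from h import *
P0=manip.get_position()
manip.command_gripper(.0,50)
s=manip.camera("scene"); zoom(s,(215,175,335,275),6,"post.png")
print(manip.get_width(),manip.get_position()-P0,manip.get_contact_force())
manip.servo_line(manip.get_position()+[0,0,.12],None,rate=.15)
manip.hold(.2)
print(manip.get_width(),manip.get_contact_force(),manip.get_time())
c=manip.camera("top"); zoom(c,(300,150,460,270),5,"lift_top.png")
s=manip.camera("scene"); zoom(s,(215,105,335,205),6,"lift_sc.png")
E
```

```text
0.01151725440985037 [ 0.00029083 -0.00010568  0.00028964] [0.29248102 0.90128861 3.17165379]
0.011459981441929504 [ 0.23391243  0.44764405 -1.17711499] 7.075
```

View pics/post.png

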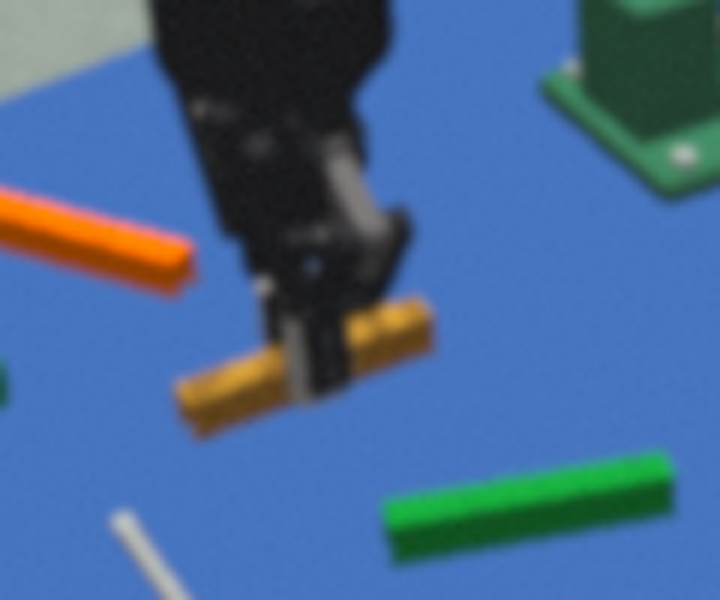

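View pics/lift_top.png

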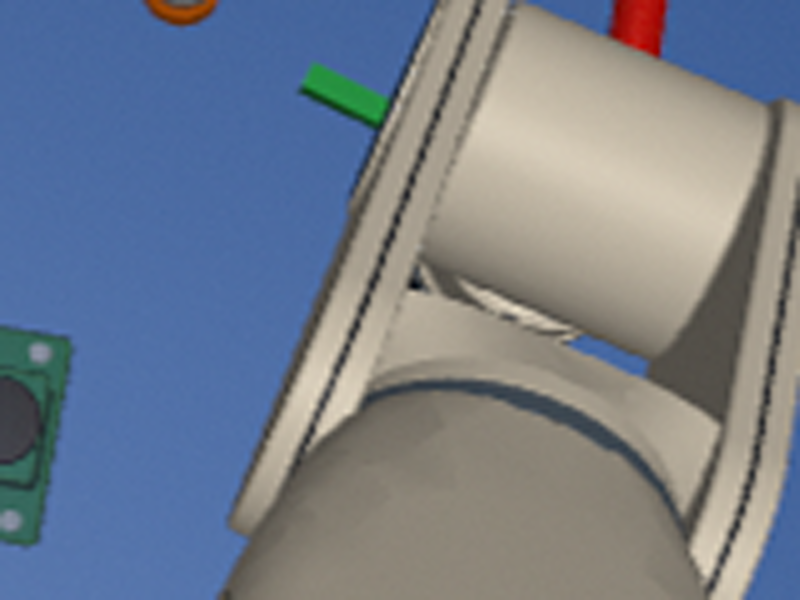

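View pics/lift_sc.png

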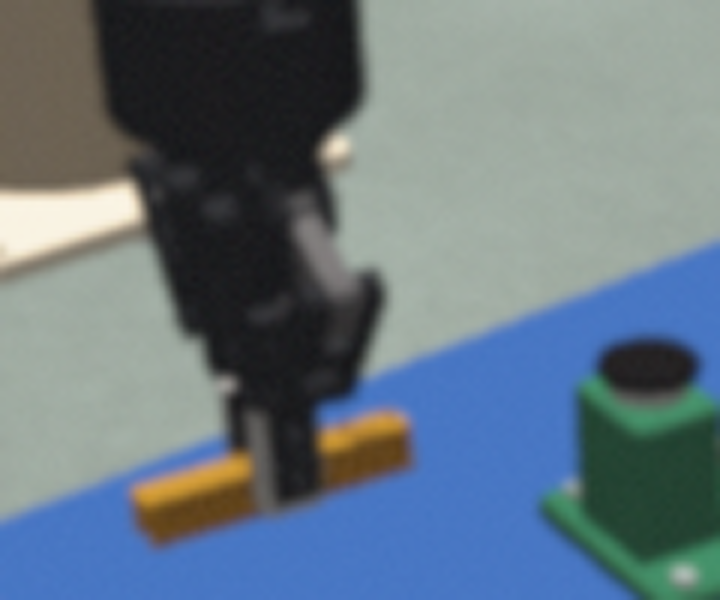

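The strip is held level and did not shift on closing: its ends stay at zoom x 176 and 435. The camera and the TCP agree to about 1 mm. Next: carry it to the channel and lower it, watching the force.

```bash
cat >> h.py <<'E'
O=np.array([.5338,.0865,0])-.0328*EY+.0002*EX   # stapler origin, world
H=.0238                                # TCP above strip underside
def tcp(ly,h,lx=0): return O+EY*ly+EX*lx+[0,0,.032+h+H]   # ly,h strip centre / underside above channel floor
def F():
    f=np.mean([manip.get_contact_force() for _ in range(1)],axis=0); return np.round([f@EX,f@EY,f[2]],2)
def loc():
    p=manip.get_position(); d=p-O; return np.round(np.array([d@EX,d@EY,p[2]-.032-H])*1e3,2)
OR=ori(A)
E
python3 - <<'E'
from h import *
manip.move_to(tcp(-.026,.075),OR)
manip.servo_line(tcp(-.026,.030),OR,rate=.12)
manip.hold(.2); F0=F(); np.save("F0.npy",F0); print(F0,loc())
s=manip.camera("scene"); zoom(s,(285,100,425,205),5,"over.png")
for h in (.02,.015,.013,.012,.011,.0105):
    manip.servo_line(tcp(-.026,h),OR,rate=.04); manip.hold(.1); d=F()-F0; print(h,d,loc())
    if abs(d).max()>4: break
s=manip.camera("scene"); zoom(s,(285,100,425,205),5,"low.png")
print(manip.get_time())
E
```

```text
[-0.01  0.34 -0.15] [  0.61 -26.02  30.77]
0.02 [-0.33 -0.38 -0.66] [-2.000e-02 -2.597e+01  1.990e+01]
0.015 [-0.65 -1.41  0.35] [ -0.05 -25.99  14.92]
0.013 [-0.98 -0.15  0.09] [-2.000e-02 -2.599e+01  1.300e+01]
0.012 [ 1.32 -0.26 -0.26] [-2.000e-02 -2.600e+01  1.198e+01]
0.011 [-0.45  0.05 -0.75] [  0.05 -25.99  11.03]
0.0105 [0.29 0.49 3.03] [  0.13 -25.98  10.64]
11.3167
```

View pics/over.png

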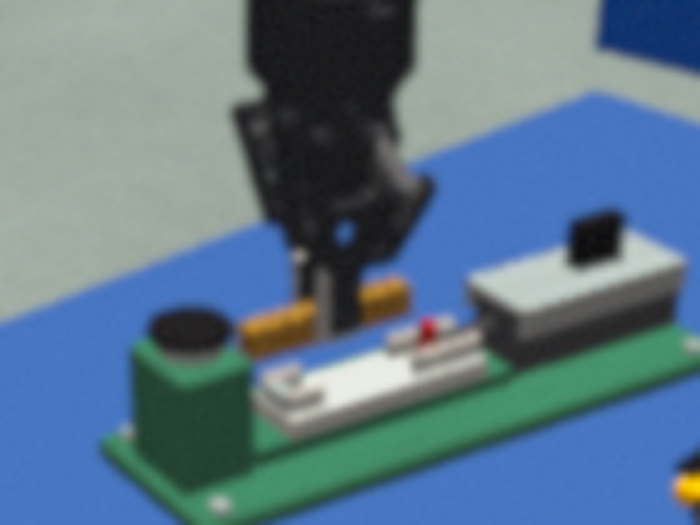

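View pics/low.png

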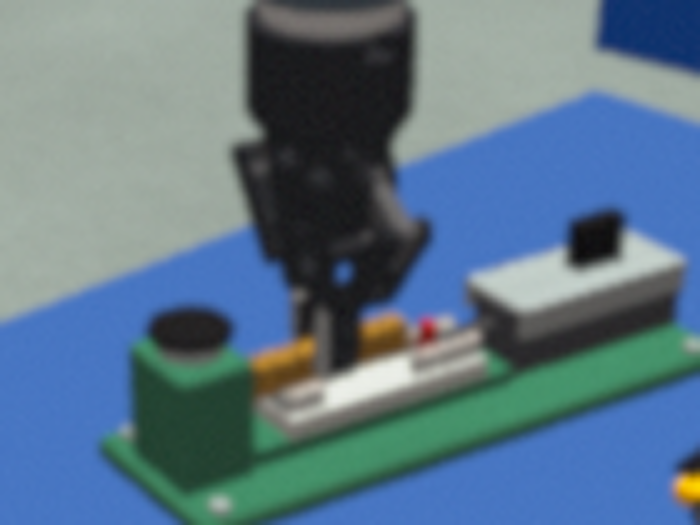

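At h=10.6 mm there was a 3 N touch, probably a fingertip on the nose side wall. The low view shows the strip end (zoom 405,325) close to the red follower (428,330), and the strip over the nose. I'll lift a little, move +y, then lower again.

```bash
python3 - <<'E'
from h import *
F0=np.load("F0.npy")
def go(y,h,r=.03):
    manip.servo_line(tcp(y,h),OR,rate=r); manip.hold(.1); d=F()-F0; print(y,h,d,loc()); return d
go(-.026,.0125)
go(-.0215,.0125)
for h in(.0115,.0105,.0097,.009):
    d=go(-.0215,h)
    if abs(d).max()>3.5: break
print(manip.get_time())
E
```

```text
-0.026 0.0125 [-0.15 -0.19 -0.32] [ -0.21 -26.04  12.37]
-0.0215 0.0125 [-0.27 -0.72 -0.28] [ -0.06 -21.43  12.46]
-0.0215 0.0115 [ 0.56 -1.57 -0.65] [ -0.03 -21.56  11.47]
-0.0215 0.0105 [ 0.49 -0.01 -0.35] [-1.000e-02 -2.150e+01  1.047e+01]
-0.0215 0.0097 [-0.26 -0.29 -0.07] [-1.000e-02 -2.147e+01  9.690e+00]
-0.0215 0.009 [ 0.28 -0.45 -0.21] [ 1.000e-02 -2.148e+01  9.010e+00]
13.4667
```

```bash
python3 - <<'E'
from h import *
F0=np.load("F0.npy")
y=-.0215; n=0; h=.0095
while y<.004:
    y+=.0015; manip.servo_line(tcp(y,h),OR,rate=.03); manip.hold(.06)
    f=[]
    for _ in range(3): manip.hold(.02); f.append(F()-F0)
    d=np.mean(f,axis=0).round(2); print(round(y*1e3,1),d,loc())
    if abs(d[0])>8 or abs(d[2])>6 or abs(d[1])>7: break
    if d[1]<-1.6: n+=1
    else: n=0
    if n>=5: break
print(manip.get_time())
E
```

```text
-20.0 [ 0.06 -0.49 -0.46] [  0.03 -19.94   9.53]
-18.5 [-0.03 -0.31 -0.62] [ -0.04 -18.47   9.48]
-17.0 [ 0.06 -0.05 -0.38] [  0.   -16.97   9.5 ]
-15.5 [ 0.26  0.28 -0.8 ] [-1.00e-02 -1.55e+01  9.49e+00]
-14.0 [-0.11 -0.3  -0.  ] [  0.   -13.98   9.51]
-12.5 [-0.49  0.08 -0.72] [  0.   -12.48   9.5 ]
-11.0 [ 0.05 -2.59 -0.7 ] [ -0.03 -11.13   9.47]
-9.5 [ 0.59 -3.01 -0.6 ] [-0.01 -9.5   9.5 ]
-8.0 [ 0.15 -3.28 -0.2 ] [ 0.02 -7.99  9.51]
-6.5 [ 0.32 -3.19 -0.61] [ 0.01 -6.51  9.49]
-5.0 [ 0.26 -3.3  -0.2 ] [-0.03 -4.99  9.48]
17.4083
```

Follower contact is at y ≈ -12 mm, so the window should be about 0 to +2.5. Next: move to +1.2 and feel down.

```bash
python3 - <<'E'
from h import *
F0=np.load("F0.npy")
def rd():
    f=[]
    for _ in range(3): manip.hold(.02); f.append(F()-F0)
    return np.mean(f,axis=0).round(2)
manip.servo_line(tcp(.0012,.0095),OR,rate=.03); manip.hold(.08); print(rd(),loc())
for h in(.0085,.0078,.007,.0062,.0054,.0046,.0038,.003):
    manip.servo_line(tcp(.0012,h),OR,rate=.03); d=rd(); print(h,d,loc())
    if d[2]>4 or abs(d[1])>9 or abs(d[0])>6: break
print(manip.get_time())
E
```

```text
[ 0.32 -4.4  -0.69] [-0.01  1.2   9.51]
0.0085 [-0.39 -3.83  1.26] [0.04 1.17 8.53]
0.0078 [ 0.05 -3.68  1.12] [0.07 1.21 7.83]
0.007 [ 0.84 -3.89  1.22] [0.02 1.2  6.97]
0.0062 [ 0.49 -4.49  1.26] [0.   1.18 6.14]
0.0054 [ 0.21 -4.52  0.79] [-0.02  1.2   5.34]
0.0046 [ 0.43 -4.01  1.05] [-0.05  1.17  4.54]
0.0038 [-0.03 -4.72  0.76] [-0.04  1.2   3.76]
0.003 [ 0.3  -4.16  0.75] [-0.02  1.18  2.96]
20.3
```

It dropped in at the first place tried. Next: seat it.

```bash
python3 - <<'E'
from h import *
F0=np.load("F0.npy")
def rd():
    f=[]
    for _ in range(3): manip.hold(.02); f.append(F()-F0)
    return np.mean(f,axis=0).round(2)
for h in np.arange(.0022,-.003,-.0005):
    manip.servo_line(tcp(.0012,h),OR,rate=.03); d=rd(); print(round(h*1e3,1),d,loc())
    if d[2]>4 or abs(d[1])>9 or abs(d[0])>6: break
print(manip.get_time())
E
```

```text
2.2 [ 0.17 -4.51  0.6 ] [-0.01  1.21  2.16]
1.7 [ 0.63 -4.41  0.8 ] [-0.02  1.22  1.69]
1.2 [ 0.49 -4.07  1.29] [-0.04  1.19  1.17]
0.7 [ 0.3  -4.33  1.01] [-0.02  1.2   0.66]
0.2 [ 0.58 -3.64  0.97] [0.01 1.2  0.18]
-0.3 [-0.94 -4.88  5.47] [ 0.02  1.21 -0.08]
22.1
```

```bash
python3 - <<'E'
from h import *
manip.servo_line(tcp(.0012,.0002),OR,rate=.03)
manip.servo_line(tcp(.0,.0002),OR,rate=.01)
print(F()-np.load("F0.npy"))
manip.command_gripper(.035); print(manip.get_width())
manip.servo_line(tcp(.0,.06),OR,rate=.15)
manip.servo_line(tcp(.100,.1),OR,rate=.2)
s=manip.camera("scene"); zoom(s,(295,130,440,215),5,"seat_sc.png")
c=manip.camera("top"); zoom(c,(170,190,325,265),5,"seat_top.png"); print(manip.get_time())
E
```

```text
[ 0.72 -3.43 -1.25]
0.0351230490471943
24.3083
```

View pics/seat_sc.png

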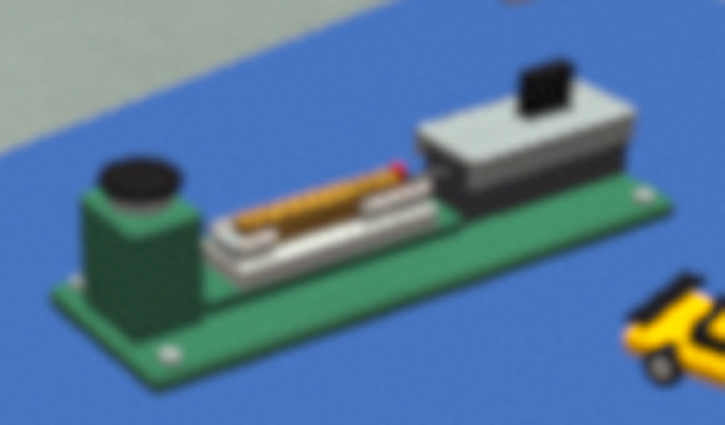

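View pics/seat_top.png

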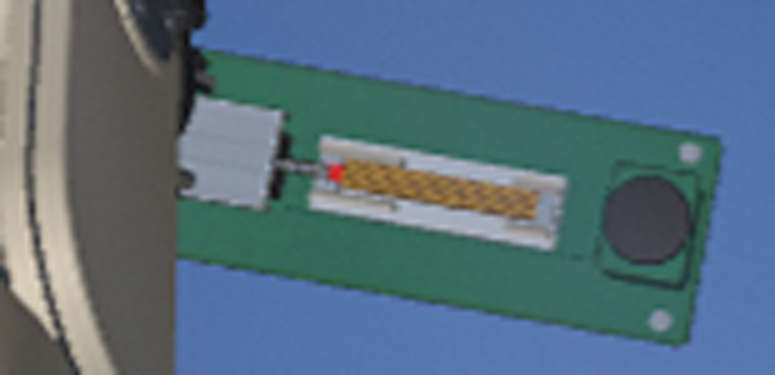

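The views show the strip flat between the walls (scene zoom 238,222 to 395,178), with the red follower against its end (top zoom 336,172). Next: push the rail shut with closed fingers behind the fin.

```bash
python3 - <<'E'
from h import *
def T(ly,z=.0825): return O+EY*ly+[0,0,z]
manip.servo_line(T(.173,.13),OR,rate=.2)
manip.command_gripper(0,30)
manip.servo_line(T(.173),OR,rate=.12); manip.hold(.15)
F0=F(); print(F0,loc())
y=.173
def step(y,r):
    manip.servo_line(T(y),OR,rate=r); 
    f=[]
    for _ in range(2): manip.hold(.02); f.append(F()-F0)
    d=np.mean(f,axis=0).round(2); print(round(y*1e3,1),d,loc()[:2]); return d
while y>.046:
    y-=.005 if y>.155 else .012
    d=step(y,.05)
    if abs(d).max()>13: break
print(manip.get_time())
E
```

```text
[0.7  0.56 1.13] [  0.58 173.35  27.57]
168.0 [-0.28 -0.29 -1.07] [1.6000e-01 1.6782e+02]
163.0 [-0.82 -0.05 -0.39] [7.0000e-02 1.6282e+02]
158.0 [-0.39  0.57 -0.94] [3.0000e-02 1.5785e+02]
153.0 [-0.87 -0.34 -0.96] [-2.0000e-02  1.5281e+02]
141.0 [-0.53 -0.39 -0.91] [ -0.15 140.59]
129.0 [-0.96 -1.   -1.86] [-1.0000e-02  1.2869e+02]
117.0 [-0.81 -0.21 -1.21] [-5.0000e-02  1.1665e+02]
105.0 [-1.04 -0.19 -1.66] [-4.0000e-02  1.0463e+02]
93.0 [ 0.01 -0.5  -1.3 ] [-0.   92.65]
81.0 [-0.75 -0.46 -1.69] [-3.000e-02  8.066e+01]
69.0 [-0.64 -1.11 -1.24] [-4.000e-02  6.864e+01]
57.0 [-1.34 -0.29 -1.07] [-2.000e-02  5.669e+01]
45.0 [-0.98 -0.32 -1.3 ] [-4.000e-02  4.464e+01]
30.9333
```

```bash
python3 - <<'E'
from h import *
s=manip.camera("scene"); zoom(s,(295,110,440,215),5,"rail1.png")
E
```

```text
(no output)
```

View pics/rail1.png

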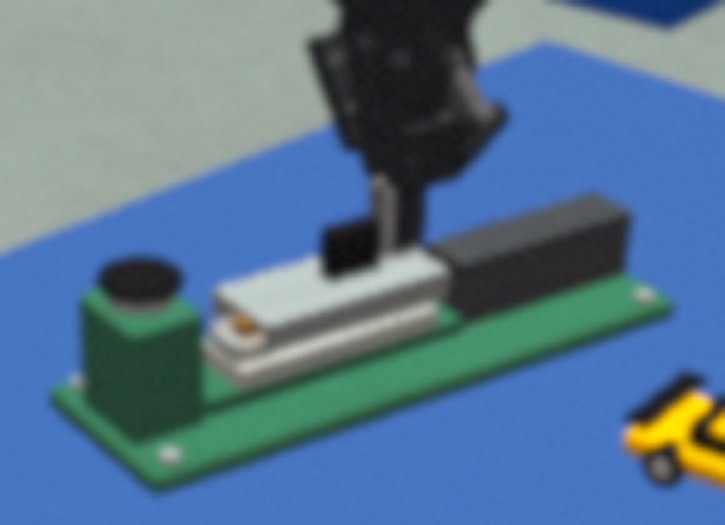

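The rail follows with the fin against the fingers, and its front is now near zoom (215,295). I'll continue in small steps to the stop.

```bash
python3 - <<'E'
from h import *
def T(ly,z=.0825): return O+EY*ly+[0,0,z]
F0=np.array([-.2,.2,-.2])
y=.0446; n=0
while y>.026:
    y-=.0012
    manip.servo_line(T(y),OR,rate=.03); a=F()-F0; manip.hold(.03); d=F()-F0
    print(round(y*1e3,1),a,d,loc()[:2])
    if d[1]>9 : n+=1
    if n>=1 or abs(d).max()>20: break
print(manip.get_time())
E
```

```text
43.4 [ 0.53  1.   -0.57] [0.09 1.91 0.27] [3.000e-02 4.348e+01]
42.2 [0.13 3.73 0.03] [-0.41  4.59 -1.14] [ 0.06 42.37]
41.0 [ 0.23  2.53 -0.43] [-1.03  4.38 -0.52] [3.0e-02 4.1e+01]
39.8 [-0.23  2.53 -1.48] [ 0.15  2.63 -0.01] [3.000e-02 3.968e+01]
38.6 [0.8  2.05 0.19] [ 0.99  2.89 -0.09] [1.000e-02 3.847e+01]
37.4 [-0.33  2.95 -0.61] [0.08 3.26 0.34] [2.000e-02 3.732e+01]
36.2 [ 0.92  6.92 -0.45] [-0.43  5.49 -0.52] [2.000e-02 3.656e+01]
35.0 [-0.89 12.98 -2.49] [-1.4  12.64 -1.04] [ 0.06 36.4 ]
33.25
```

A firm stop at y = 36.4 mm matches the fin at +10 (10 + 15 + about 11). Next: retreat and check.

```bash
python3 - <<'E'
from h import *
def T(ly,z=.0825): return O+EY*ly+[0,0,z]
manip.servo_line(T(.046),OR,rate=.06)
manip.servo_line(T(.05,.2),OR,rate=.2)
manip.servo_line(T(.30,.25),OR,rate=.25)
manip.hold(.2)
c=manip.camera("top"); s=manip.camera("scene"); zoom(c,(170,190,325,265),5,"end_top.png"); zoom(s,(295,110,440,215),5,"end_sc.png")
cv2.imwrite("pics/end_full.png",c["image"][:,:,::-1])
print(manip.get_time(),manip.get_position())
E
```

```text
35.7917 [0.5814437  0.3486548  0.25009347]
```

View pics/end_top.png

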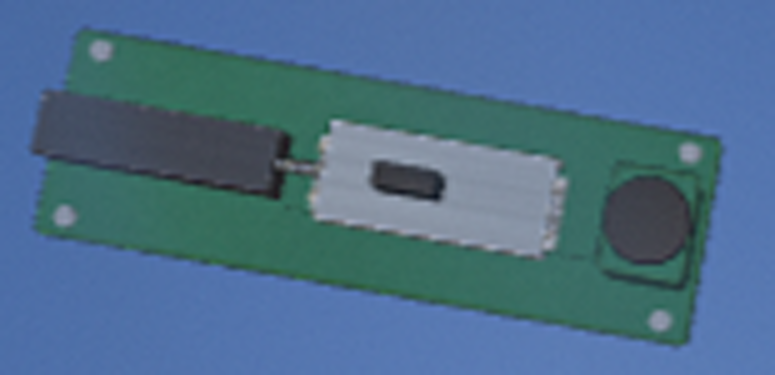

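View pics/end_sc.png

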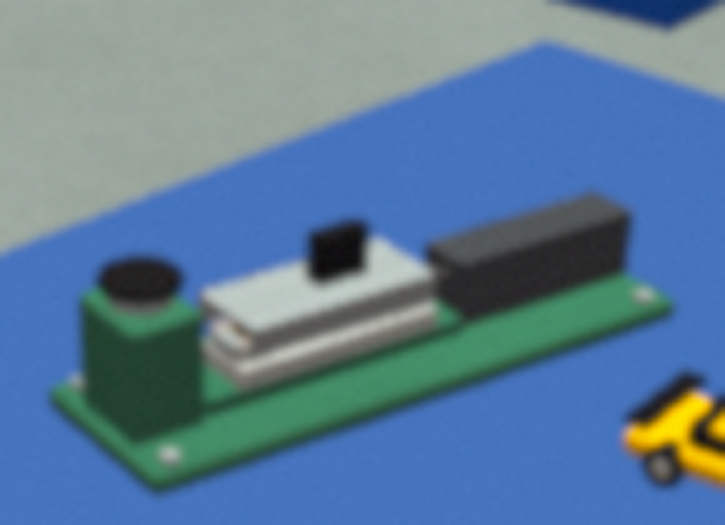

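View pics/end_full.png

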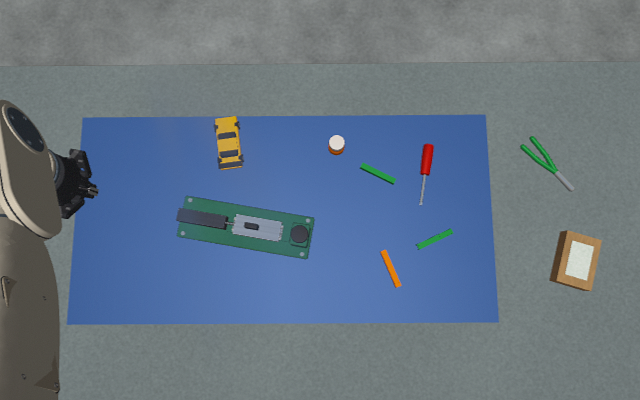

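The rail covers the channel, with the fin at top zoom (408,181), and the bystanders look where they were. I'll do a quick numeric check of the fin, then hand in.

```bash
python3 - <<'E'
from h import *
c=manip.camera("top")
for u,v,z in((408,181,.082),(562,158,.056),(544,256,.056)):
    p=ray(c,[(u+.5)/5-.5+170,(v+.5)/5-.5+190],z)[0]-O; print(p@EX*1e3,p@EY*1e3)
E
```

```text
-0.69777875019341 8.49250041885572
23.545827565311185 -54.320928149642185
-21.636230530530323 -54.4962549421526
```

Fin at about +8.5 (nominal +10) and front edge at -54.4 (nominal -54): the rail is shut within measuring error.

```bash
python3 - <<'E'
from h import *
manip.sign_off(); print(manip.get_time())
E
```

```text
the job is handed in; nothing more can be done
the job is handed in; nothing more can be done
```

The staple strip is loaded and seated in the channel, the rail is shut over it, and the job is handed in. The clock read 35.8 s at the last check before hand-in.

**Loading:** I pushed the follower back gently (about 4 to 5 N). The strip dropped between the lip and the ledges at the first place I tried. It met the floor at about 5.5 N, and after release the pictures showed it flat with the follower against its end.

**Rail:** I pushed it shut with closed fingers until it met its stop at about 13 N. In the last picture its front edge is at y -54.4 mm (nominal -54). The fin reads +8.5 mm against a nominal +10, which is within image error.

**Disagreements:** On the way in there was one light touch of about 3 N, probably a fingertip on the nose side wall, which I backed off from. The camera had put the cradle about 3 mm towards the nose. Touch put it close to nominal, and I followed touch.

**Other things on the bench:** They look unmoved in the final top view; I compared them by eye only.

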